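Snap the pressure gauge onto the tilted test nipple and hold its valve open

TASK

Lift the hand-held pressure gauge out of its stand and press its round socket squarely onto the tilted test nipple of the aluminium enclosure, feeling it go past the resistance of the spring balls until it snaps over them. Then push on against the valve spring until the socket is fully home on the nipple's shoulder, and finish like that: keep hold of the gauge and keep it pushed home, without letting go. Leave the glue bottle, the small connector and the tweezers where they lie.

Things in the scene. Friction and masses are not known exactly. Their poses are not given: they have to be found in the camera images.
- gauge_grip (a point): Centre of the gauge's grip block: 30 mm along its own x (small screen on the -x side), 40 mm along y (flat ribbed sides, gripped across y), 52 mm tall along z, this point half-way up. The flange's upper face is 26 mm below this point. Axes as the gauge.
- gauge_mouth (a point): Centre of the open lower end of the gauge's socket, 68 mm below the grip centre on the gauge's axis; axes as the gauge. Round bore of 16 mm, 34 mm deep, mouth flared to 22 mm over the first 4 mm; a wide inner groove lies 8 to 22 mm behind the mouth. In the stand the mouth hangs 4 mm above the bench.
- nipple_seat (a point): Centre of the nipple's shoulder, a 32 mm round steel disc on which the socket's mouth comes to rest, a hard stop; own z points out along the nipple's axis. A 14 mm brass stem stands out 30 mm from it, the last 4 mm tapered to 8 mm. Any turn of the gauge about the axis fits.
- swivel (a joint): Lean of the nipple, rad: 0 upright, growing as it leans to the enclosure's front (its own -x). The hinge is very stiff (3 N m) and stays where it is; its axis crosses the nipple's axis 24 mm below the shoulder, 63 mm above the bench.
- detent_0 (a joint): How far the first of three steel spring balls is pushed into the stem, m: 0 out, about 0.0025 squeezed by the bore. They bulge from the stem 16 mm out from the shoulder, to 21 mm across. The mouth meets them 15 to 12 mm from the shoulder, against roughly 12 N; 4 mm from it they snap out into the socket's groove.
- detent_1 (a joint): The same for the second spring ball.
- detent_2 (a joint): The same for the third spring ball.
- valve_pin (a joint): How far the 5 mm spring pin in the nipple's end is pushed in, m: 0 free, its end 38 mm out from the shoulder; 3.5 to 4 mm with the socket fully home. After the snap the bore's floor pushes it in over the last 4 mm, against 4 N rising to 12 N; if let go, it lifts the gauge back about 4 mm.
- enclosure: The sealed aluminium enclosure, fixed to the bench, 120 mm along its x, 90 mm along y, 48 mm high, the nipple on a swivel on top of its middle; origin at the centre of its underside; front is its own -x.
- stand: The round grey stand, fixed to the bench: 60 mm across at the foot, 45 mm at the rim, 40 mm high, with a 35 mm wide well in which the gauge's socket hangs, the flange resting on the rim; origin at the centre of its underside.
- gauge: The loose grey pressure gauge, 160 g, 94 mm tall, upright in its stand: grip block on top, under it a steel flange 45 mm across and 6 mm thick, under that the round steel socket, 30 mm across, 36 mm long. Origin at the socket's mouth; z runs up the gauge's axis, from the mouth to the block.
- threadlock: Small red glue bottle, upright, 25 mm across, 72 mm tall, to be left alone; origin at the centre of its underside.
- connector_1: Small white pin connector 34x12x12 mm on the bench, to be left alone; origin at the centre of its underside.
- tweezers_steel: Steel tweezers 116x14x11 mm on the bench, to be left alone; origin at the centre of its underside.
Mind the look-alikes: they are no part of the job. What is shaped like the gauge but green or yellow is not meant.

How it is judged:
By the outcome, as a careful person would: the job done as asked, in the order asked, and still so for the second after the job is handed in, while the arm keeps its last pose, push and grip.
It also fails if it takes over 48 s, if anything falls off the work surface, if the arm or the gripper's body presses on something with over 40 N, if the wrist force passes 120 N, or if a joint passes its speed limit or range.

ROBOT

A 6-joint arm with a two-finger parallel gripper is mounted at the origin on a cart in front of the work surface, level with it; the furniture and walls round the work are solid. World frame = base frame: x ahead of the robot, y to its left, z up, the work surface at z = 0. Lengths are in mm, angles in rad, forces in N, time in s.
With the tool pointing down it reaches from about 350 to 875 mm from the base axis. Payload 4.2 kg.
Tool frame: the origin (TCP) lies between the finger pads; the fingertips stand 14 mm ahead of it and the grasp point (between the pads) lies 5 mm behind it; z points along the fingers, y is the line along which they close (so a half turn about z gives the same grasp; the last joint's range is limited). The gripper opens to 85 mm and grips with 20 to 120 N. Pads are 22 mm wide; open, the fingers measure 114 mm over their backs; the gripper's body (76 mm by 85 mm) begins 54 mm behind the grasp point. The pads swing forward as they close: fully open they stand 13 mm farther back than shut.
Start: joints at [1.598, 0.385, 0.008, 0, -1.194, -0.259], TCP at [143.55, 608.27, 223.412] pointing down, gripper open.
Joint ranges: [-3.14, 3.14], [-1.21, 2.06], [-1.07, 1.41], [-3.16, 2.05], [-2.99, -0.16], [-3.1, 3.1]. Speed limits (rad/s): [2.79, 2.79, 3.14, 3.14, 3.14, 3.14].

INTERFACE

Orientations are given as a unit quaternion [x, y, z, w].
In Python, from bench import * gives the robot as it stands.
- The arm moves only by the tool carry_out, never from a script. Its argument "motion" is a list of rows, each a list of 7 numbers: the turn, a rotation vector about the tool's x, y, z in rad, then the shift along the tool's x, y, z in mm, then the opening, from -1 (shut) to 1 (fully open), so that 0 is half open. A call has 1 to 5 rows; each row is the pose to reach, as a shift and turn from the pose commanded when the call began, along the tool's axes at that moment; what a row does not reach only later rows make up. A row lasts 1/8 s, in which the tool goes at most 62.5 mm and 10.7 degrees, less where a joint would pass 70% of its speed; a pose out of reach is approached as far as the arm can. A call with a gripper value outside its range is refused whole. The fingers move at their own pace and stop on an object; the grip force is fixed at half the most. Time passes only in rows, so rows that repeat a pose let the fingers close. It gives the time, the measured TCP pose, the force, the opening and the grip force at its end, in the units of the state.
- read_state(): the state, without advancing time (a new reading comes with each control period).
- get_image(name): name is "scene" or "top" or "wrist"; returns a dict with "color" (420x560x3 uint8, blue, green, red), "mtx" (3x3 intrinsics, pixels), "k1" (the pictures are not rectified: a ray, as slopes to the right and down, at radius r is drawn at 1 + k1 r^2 times it, then the intrinsics apply), "position" and "orientation" of the camera in the world. Camera axes: x right, y down, z forward; pixel columns grow to the right and rows downward; lengths in mm; the calibration is good to about 2 mm. A picture is of the moment at which its call begins. There is no depth.
- job_done(): hands the job in; it is judged then, once.
The state is a dict: "clock": time; "joints": joint angles; "joint_vel": joint speeds; "joint_efforts": joint torques, N m; "position": TCP position; "ee_rot": TCP orientation; "contact_force": force on the tool from outside, world axes, zero at the start; "wrist_torque": the same for the moment, N m; "gripper_width": finger opening in mm; "grasp_force": force on a finger pad.
Only numpy, scipy, OpenCV 4.12 (cv2) and the standard library are available. Lean on these libraries where they do the work, as an engineer would, in place of code of your own. Each camera call takes 0.05 s, during which the arm holds its last target. There are 200 camera calls.

## Working session

There is one attempt and no reset: what is moved stays moved. The work goes in short steps, Python scripts to look and compute and a tool call to move; the robot and the scene stay as the last step left them, time stands still between calls to the robot, and variables do not carry over. Pictures are saved under pics/ and viewed, at most 10 in all, crops included, and the job is handed in when it is done.

Besides the shell and the picture viewer there is one more tool, called after "Call:" by a JSON object that holds its "name" and its "arguments", one argument or row to a line. carry_out: Moves the arm, as the interface text tells. Its arguments: {"type":"object","properties":{"motion":{"type":"array"}},"required":["motion"]}

```bash
mkdir -p pics
cat > h.py <<'E'
from bench import *
import numpy as np, cv2
from scipy.spatial.transform import Rotation as R
def snap(n,f):
    im=get_image(n); cv2.imwrite('pics/'+f+'.png',im['color']); return im
def ray(im,u,v):
    K=np.array(im['mtx']);k=im['k1']
    d=np.array([(u-K[0,2])/K[0,0],(v-K[1,2])/K[1,1]]);p=d.copy()
    for _ in range(20): p=d/(1+k*(p@p))
    w=R.from_quat(im['orientation']).apply([p[0],p[1],1.]);return np.array(im['position']),w/np.linalg.norm(w)
def onz(im,u,v,z):
    o,d=ray(im,u,v);return o+d*(z-o[2])/d[2]
def proj(im,P):
    q=R.from_quat(im['orientation']).inv().apply(np.array(P)-im['position']);p=q[:2]/q[2]
    p=p*(1+im['k1']*(p@p));K=np.array(im['mtx']);return np.array([K[0,0]*p[0]+K[0,2],K[1,1]*p[1]+K[1,2]])
def tri(*rs):
    A=0;b=0
    for o,d in rs:
        M=np.eye(3)-np.outer(d,d);A=A+M;b=b+M@o
    return np.linalg.solve(A,b)
E
python3 - <<'E'
from h import *
import pickle
ims={n:snap(n,n+'0') for n in('scene','top','wrist')}
pickle.dump(ims,open('im0.pkl','wb'))
for n in ims: print(n,ims[n]['position'],ims[n]['orientation'],ims[n]['mtx'][0][0],ims[n]['k1'])
cv2.imwrite('pics/c0.png',cv2.resize(np.vstack([ims['scene']['color'],ims['top']['color']]),None,fx=.71,fy=.71))
s=read_state();print(s)
E
```

```text
scene [ -143.58017481 -1197.42356689  1072.49716797] [ 0.8672872  -0.20446458  0.10697955 -0.44109241] 483.84192642880635 0.010271333984058818
top [ 137.04844641   -5.20689078 1578.80085279] [-0.66442738  0.73913825 -0.08054638  0.07565173] 453.0047467683113 0.04517161586810012
wrist [218.44480491 590.11494034 372.65473775] [-0.612844    0.7755817   0.1178421  -0.09491309] 321.09003710008506 0.016768784867461396
{'clock': 0.15, 'joints': array([ 1.59756689e+00,  3.85380101e-01,  6.95345890e-03, -3.31999651e-04,
       -1.19399157e+00, -2.58593916e-01]), 'joint_vel': array([-0.00136272, -0.00139041,  0.00321038,  0.00455548,  0.00059236,
       -0.0009487 ]), 'joint_efforts': array([-4.20324941e-04, -3.92676687e+01,  1.88579965e+01,  4.18853492e+00,
       -3.44410939e-03, -4.19992414e-07]), 'position': array([143.48646564, 607.85206904, 222.58111446]), 'ee_rot': array([ 9.93282341e-01, -1.15713051e-01, -3.74214695e-05,  8.24644790e-04]), 'contact_force': array([-0.26656485,  0.1475453 ,  0.27503733]), 'wrist_torque': array([ 0.0106157 , -0.03530421,  0.0110994 ]), 'grasp_force': 0.0, 'gripper_width': 85.42944700646832}
```

View pics/scene0.png

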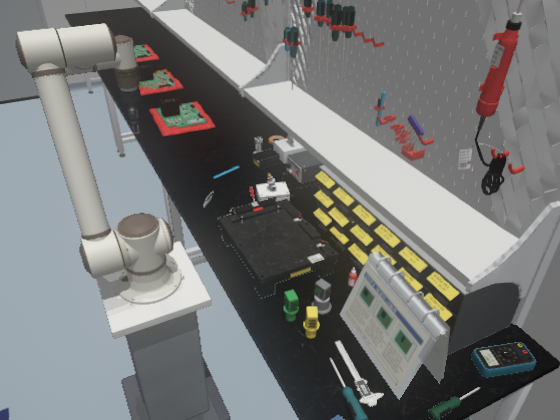

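View pics/top0.png

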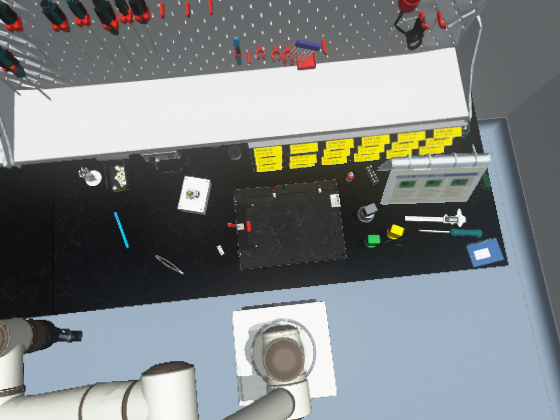

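The look-alike candidates in top are grey (368,211), green (373,241) and yellow (396,232). In scene they are at (323,297), (291,305) and (312,320). The grey one fits the description. The enclosure is the white box with a nipple, top (194,195), scene (272,190). I'll confirm in enlarged crops.

Run:
```python
from h import *
import pickle
ims=pickle.load(open('im0.pkl','rb'))
def c(n,u,v,a=30): return cv2.resize(ims[n]['color'][v-a:v+a,u-a:u+a],(390,290) if 0 else (300,300),interpolation=cv2.INTER_CUBIC)
cv2.imwrite('pics/c1.png',np.vstack([np.hstack([c('top',372,215),c('top',194,195)]),np.hstack([c('scene',315,300),c('scene',272,188)])]))
t=ims['top'];s=ims['scene']
print('gauge',tri(ray(t,367,211),ray(s,323,285)),onz(t,367,212,90))
print('encl',onz(t,194,195,60), onz(s,272,190,48))
for uv in [(194,222),(208,182),(350,175),(373,240),(396,231)]: print(uv,onz(t,*uv,50))
for uv in [(0,262),(240,150),(240,70),(420,170),(390,200)]: print(uv,onz(t,*uv,0),onz(t,*uv,300))
```

```text
gauge [ 434.93052103 -332.45604799   78.14659261] [ 423.90093    -327.25173395   90.        ]
encl [552.84717728 251.18260775  60.        ] [553.06581425 239.18783416  48.        ]
(194, 222) [460.12320335 259.07844411  50.        ]
(208, 182) [597.26776314 201.13306888  50.        ]
(350, 175) [ 569.35656509 -296.44987621   50.        ]
(373, 240) [ 333.27061335 -341.5871949    50.        ]
(396, 231) [ 355.67421651 -423.7489917    50.        ]
(0, 262) [402.48080363 934.73808159   0.        ] [352.04397556 756.1319634  300.        ]
(240, 150) [721.60060018  82.15162187   0.        ] [610.52538393  65.55196413 300.        ]
(240, 70) [1041.86915135   53.64283867    0.        ] [869.93726329  42.46035242 300.        ]
(420, 170) [ 574.76307952 -559.26271941    0.        ] [ 491.58958129 -453.98234267  300.        ]
(390, 200) [ 475.92680805 -434.50220262    0.        ] [ 411.53394411 -352.92852389  300.        ]
```

View pics/c1.png

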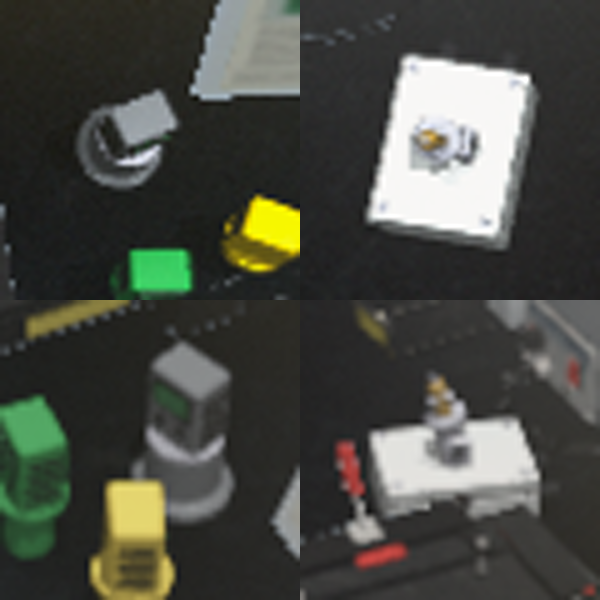

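The crops confirm it: the grey gauge, with a dark screen, sits in the round grey stand, and the white box carries the brass-tipped nipple. Next I'll get the block pose, the obstacle height and the first move.

```bash
cat >> h.py <<'E'
def rel(pos,Rt,s=None):
    s=s or read_state();R0=R.from_quat(s['ee_rot'])
    print('turn',np.round((R0.inv()*Rt).as_rotvec(),3),'shift',np.round(R0.inv().apply(np.array(pos)-s['position']),1))
def down(yaw): # tool z down, tool x at yaw
    return R.from_euler('z',yaw)*R.from_euler('x',np.pi)
def cam(im,s):
    R0=R.from_quat(s['ee_rot']);return R0.inv().apply(im['position']-s['position']),(R0.inv()*R.from_quat(im['orientation']))
E
python3 - <<'E'
from h import *
import pickle
ims=pickle.load(open('im0.pkl','rb'));t=ims['top'];sc=ims['scene'];s=read_state()
o,Rc=cam(ims['wrist'],s);print('cam in tool',o,Rc.apply([0,0,1]),Rc.apply([1,0,0]))
P=[onz(t,*q,98)[:2] for q in [(363,207),(373.6,203.4),(377.4,210),(366.4,214.4)]]
print(np.round(P),np.mean(P,0))
for a,b in((0,1),(3,2),(1,2),(0,3)):
    d=P[b]-P[a];print(np.linalg.norm(d),np.degrees(np.arctan2(d[1],d[0])))
print('shelf',tri(ray(t,470,125),ray(sc,465,275)),tri(ray(t,16,163),ray(sc,150,10)))
Q=[onz(t,*q,48)[:2] for q in [(300+0,0)]]
C=[(164+(403-300)/5,165+57/5),(164+(530-300)/5,165+75/5),(164+(505-300)/5,165+240/5),(164+(368-300)/5,165+222/5)]
C=[onz(t,*q,48)[:2] for q in C];print('encl',np.round(C),np.mean(C,0))
for a,b in((0,1),(1,2)):
    d=C[b]-C[a];print(np.linalg.norm(d),np.degrees(np.arctan2(d[1],d[0])))
print('yaw now',np.degrees(np.arctan2(*R.from_quat(s['ee_rot']).apply([1,0,0])[[1,0]])))
rel([470,300,260],down(-.23))
E
```

```text
cam in tool [  77.04577314    0.27849513 -150.06439301] [-2.99240994e-01  7.94878201e-04  9.54177235e-01] [-9.82947900e-04  9.99998866e-01 -1.14131376e-03]
[[ 441. -315.]
 [ 449. -352.]
 [ 425. -361.]
 [ 414. -322.]] [ 432.4439349  -337.44275925]
37.893332866890994 -77.09794047888091
40.068075568993386 -74.13076973664457
25.4148297659444 -158.97822489967467
27.273692107159604 -164.01122832441044
shelf [ 626.46751997 -635.56922381  288.11853287] [348.18666063 478.09998237 721.9300678 ]
encl [[627. 282.]
 [604. 194.]
 [488. 220.]
 [511. 313.]] [557.5747537  251.97939771]
90.49665792773634 -104.43532270502821
119.14616810825802 167.50066193457565
yaw now -13.289507962858641
turn [ 0.002 -0.    -0.002] shift [388.5 224.6 -37. ]
```

Call:
{"name": "carry_out", "arguments": {
  "motion": [
    [0,0,0,388,225,-60,1],
    [0,0,0,388,225,-60,1],
    [0,0,0,388,225,-60,1],
    [0,0,0,388,225,-60,1],
    [0,0,0,388,225,-60,1]
  ]
}}

```text
clock: 0.78
position: [369.7, 393.8, 265.0]
ee_rot: [0.993, -0.115, -0.0, 0.0]
contact_force: [0.5, 0.3, 0.2]
gripper_width: 85.3
grasp_force: 0.0
```

Run:
```python
from h import *
s=read_state();print(s['position'],s['clock']);rel([470,290,265],down(-.23));rel([432-50,-337,265],down(.25))
```

```text
[369.65303868 393.81990894 265.02592783] 0.775
turn [ 0.     0.    -0.001] shift [121.5  78.    0. ]
turn [ 0.     0.    -0.481] shift [1.796e+02 7.085e+02 1.000e-01]
```

Call:
{"name": "carry_out", "arguments": {
  "motion": [
    [0,0,0,60,38,0,1],
    [0,0,0,121,78,0,1],
    [0,0,0,121,78,0,1],
    [0,0,0,121,78,0,1]
  ]
}}

```text
clock: 1.27
position: [469.0, 290.9, 264.4]
ee_rot: [0.993, -0.117, -0.0, 0.0]
contact_force: [-0.4, 0.1, -0.0]
gripper_width: 85.2
grasp_force: 0.0
```

Run:
```python
from h import *
import pickle
im=snap('wrist','w1');pickle.dump(im,open('w1.pkl','wb'))
s=read_state();print(s['position']);rel([460,150,265],down(-.23))
p=proj(im,[550,252,100]);print(p)
u,v=np.clip(p.astype(int),[100,75],[460,345]);c=im['color'][v-75:v+75,u-100:u+100];print(u-100,v-75)
cv2.imwrite('pics/w1c.png',cv2.resize(c,None,fx=4,fy=4,interpolation=cv2.INTER_CUBIC))
```

```text
[468.36548987 291.75118361 264.53529106]
turn [ 0.     0.001 -0.003] shift [ 24.5 139.9  -0.4]
[299.57235177  95.30081589]
199 20
```

View pics/w1c.png

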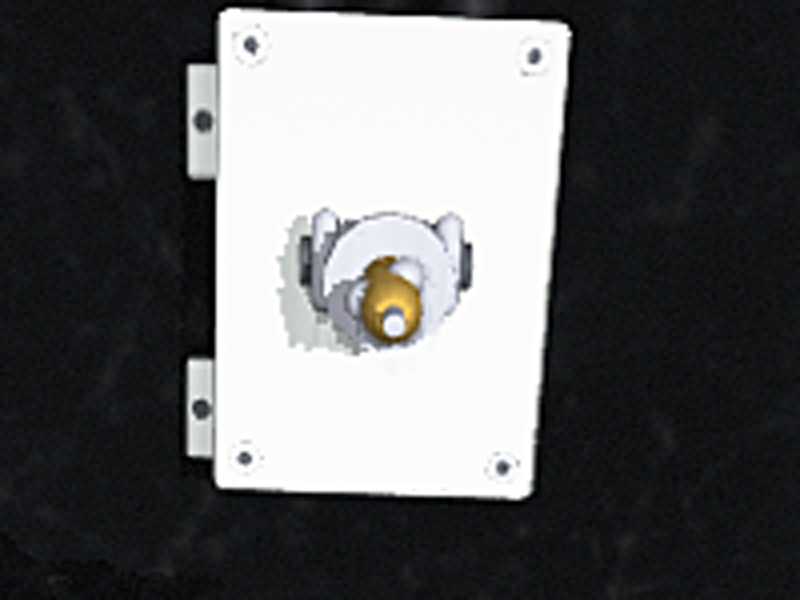

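```bash
cat > nip.py <<'E'
from h import *
import pickle
im=pickle.load(open('w1.pkl','rb'))
f=lambda u,v:(199+(u+.5)/4-.5,20+(v+.5)/4-.5)
S=np.array([onz(im,*f(*q),48)[:2] for q in [(251,45),(534,56),(502,467),(245,458)]])
B=np.array([onz(im,*f(*q),48)[:2] for q in [(218,8),(570,22),(533,498),(214,490)]])
print(np.round(S),S.mean(0));print(np.round(B),B.mean(0))
for X in (S,B):
    d=X[0]-X[3]+X[1]-X[2];e=X[0]-X[1]+X[3]-X[2];print(np.linalg.norm(d)/2,np.linalg.norm(e)/2,np.degrees(np.arctan2(d[1],d[0])),np.degrees(np.arctan2(-e[0],e[1])))
E
python3 - <<'E'
from nip import *
from scipy.optimize import least_squares
# pin tip: point within ray nearest to x-z plane at 62 mm from hinge
o,d=ray(im,*f(393,322))
for c,yaw in((S.mean(0),-12.6),(B.mean(0),-12.6)):
    a=np.radians(yaw);ex=np.array([np.cos(a),np.sin(a),0])
    h=np.array([*c,63.])
    P=lambda L,r:h+r*(np.cos(L)*np.array([0,0,1])-np.sin(L)*ex)
    r=least_squares(lambda L:np.cross(P(L[0],62)-o,d),[.3]);L=r.x[0];print('lean',L,np.degrees(L),r.fun,'seat',P(L,24),proj(im,P(L,24)),proj(im,P(L,62)),f(393,322))
s=read_state();rel([440,170,265],down(-.23))
E
```

```text
[[620. 273.]
 [601. 204.]
 [502. 231.]
 [522. 300.]] [561.19732844 252.0847918 ]
[[630. 279.]
 [606. 194.]
 [492. 224.]
 [515. 311.]] [560.79303207 251.99099288]
102.13199175275271 71.86576322263593 -15.493287213286255 -15.467191939093588
118.68274125941507 89.2533052359453 -15.288569829115422 -15.208811436013843
lean 0.2534560433684343 14.521961577096043 [ 1.13356377 -0.26825716  0.02396138] seat [555.32423611 253.39758347  86.23323836] [296.08984386  90.43987444] [298.2331564  100.12015283] (296.875, 100.125)
lean 0.24729006986084007 14.168677318521416 [ 1.31314113 -0.31028147  0.02773102] seat [555.05985597 253.27250957  86.26990346] [296.27900825  90.69187541] [298.44870857 100.11880964] (296.875, 100.125)
turn [ 0.     0.001 -0.003] shift [  0.5 125.   -0.4]
```

Run:
```python
from h import *
rel([390,200,235],down(-.23))
```

```text
turn [ 0.     0.001 -0.003] shift [-55.1 107.3  29.6]
```

Call:
{"name": "carry_out", "arguments": {
  "motion": [
    [0,0,0,-27,54,15,1],
    [0,0,0,-55,107,30,1],
    [0,0,0,-55,107,30,1],
    [0,0,0,-55,107,30,1]
  ]
}}

```text
clock: 1.82
position: [390.5, 201.7, 235.8]
ee_rot: [0.993, -0.114, 0.001, -0.001]
contact_force: [0.2, 1.0, 0.0]
gripper_width: 85.5
grasp_force: 0.0
```

Run:
```python
from h import *
import pickle
im=snap('wrist','w2');pickle.dump(im,open('w2.pkl','wb'))
p=proj(im,[550,252,100]);print(p)
u,v=np.clip(p.astype(int),[70,53],[490,367]);c=im['color'][v-53:v+53,u-70:u+70];print(u-70,v-53)
cv2.imwrite('pics/w2c.png',cv2.resize(c,None,fx=5,fy=5,interpolation=cv2.INTER_CUBIC))
rel([432-50,-337,265],down(.25))
```

```text
[170.36492244  18.07580544]
100 0
turn [-0.002 -0.002 -0.48 ] shift [114.  527.  -30.1]
```

View pics/w2c.png

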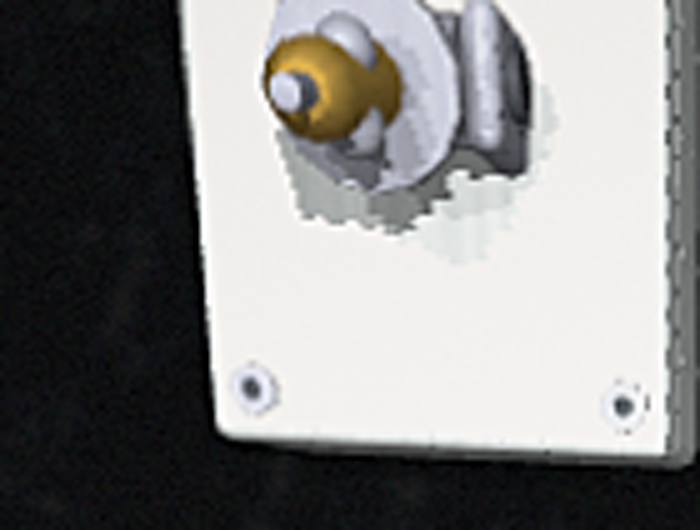

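The second view shows the pin end at crop (287,93) and the front screws at (252,388) and (623,405). Fitting the centre, yaw and lean over both views.

```bash
cat > fit.py <<'E'
from nip import *
from scipy.optimize import least_squares
im2=pickle.load(open('w2.pkl','rb'));g=lambda u,v:((u+.5)/5-.5+100,(v+.5)/5-.5)
M=[(im,f(251,45),(51,36)),(im,f(534,56),(51,-36)),(im,f(502,467),(-51,-36)),(im,f(245,458),(-51,36)),(im2,g(252,388),(-51,36)),(im2,g(623,405),(-51,-36))]
T=[(im,f(393,322)),(im2,g(287,93))]
def ax(x): return np.array([-np.sin(x[3])*np.cos(x[2]),-np.sin(x[3])*np.sin(x[2]),np.cos(x[3])])
def pt(x,r): return np.array([x[0],x[1],63])+r*ax(x)
def res(x):
    c,s=np.cos(x[2]),np.sin(x[2])
    e=[proj(i,[x[0]+c*a-s*b,x[1]+s*a+c*b,48])-uv for i,uv,(a,b) in M]+[proj(i,pt(x,62))-uv for i,uv in T]
    return np.ravel(e)
r=least_squares(res,[561,252,-.27,.25])
x=r.x
E
python3 - <<'E'
from fit import *
print(x,np.round(r.fun,1),'seat',pt(x,24),'axis',ax(x))
print('free tip',tri(*[ray(i,*uv) for i,uv in T]),pt(x,62))
E
```

```text
[[620. 273.]
 [601. 204.]
 [502. 231.]
 [522. 300.]] [561.19732844 252.0847918 ]
[[630. 279.]
 [606. 194.]
 [492. 224.]
 [515. 311.]] [560.79303207 251.99099288]
102.13199175275271 71.86576322263593 -15.493287213286255 -15.467191939093588
118.68274125941507 89.2533052359453 -15.288569829115422 -15.208811436013843
[ 5.61302801e+02  2.52005495e+02 -2.70596173e-01  2.65223549e-01] [ 0.  -0.1  0.1 -0.   0.2 -0.1 -0.1 -0.2  0.2  0.1  0.1  0.2  0.4  0.7
 -0.7 -0.4] seat [555.2407192  253.68711684  86.16081425] axis [-0.25258673  0.07006758  0.96503393]
free tip [546.20570449 256.55480893 120.20876216] [545.64242362 256.34968479 122.83210348]
```

Call:
{"name": "carry_out", "arguments": {
  "motion": [
    [0,0,-0.15,20,60,-10,1],
    [0,0,-0.3,50,120,-20,1],
    [0,0,-0.48,75,180,-30,1],
    [0,0,-0.48,90,240,-30,1],
    [0,0,-0.48,100,300,-30,1]
  ]
}}

```text
clock: 2.5
position: [421.8, -92.4, 265.6]
ee_rot: [0.992, 0.125, 0.001, 0.0]
contact_force: [1.2, -0.3, -0.0]
gripper_width: 85.6
grasp_force: 0.0
```

Run:
```python
from h import *
rel([432-50,-337,260],down(.25))
```

```text
turn [ 0.001 -0.003  0.   ] shift [-99.2 227.1   5.5]
```

Call:
{"name": "carry_out", "arguments": {
  "motion": [
    [0,0,0,-28,55,2,1],
    [0,0,0,-52,110,4,1],
    [0,0,0,-80,167,5,1],
    [0,0,0,-99,227,5,1],
    [0,0,0,-99,227,5,1]
  ]
}}

```text
clock: 3.12
position: [380.4, -339.5, 259.0]
ee_rot: [0.993, 0.121, -0.0, 0.0]
contact_force: [0.0, 0.7, -0.9]
gripper_width: 85.3
grasp_force: 0.0
```

Run:
```python
from h import *
import pickle
im=snap('wrist','w3');pickle.dump(im,open('w3.pkl','wb'))
p=proj(im,[432,-337,98]);print(p)
u,v=np.clip(p.astype(int),[80,60],[480,360]);c=im['color'][v-60:v+60,u-80:u+80];print(u-80,v-60)
cv2.imwrite('pics/w3c.png',cv2.resize(c,None,fx=5,fy=5,interpolation=cv2.INTER_CUBIC))
```

```text
[289.37048444 136.56847021]
209 76
```

View pics/w3c.png

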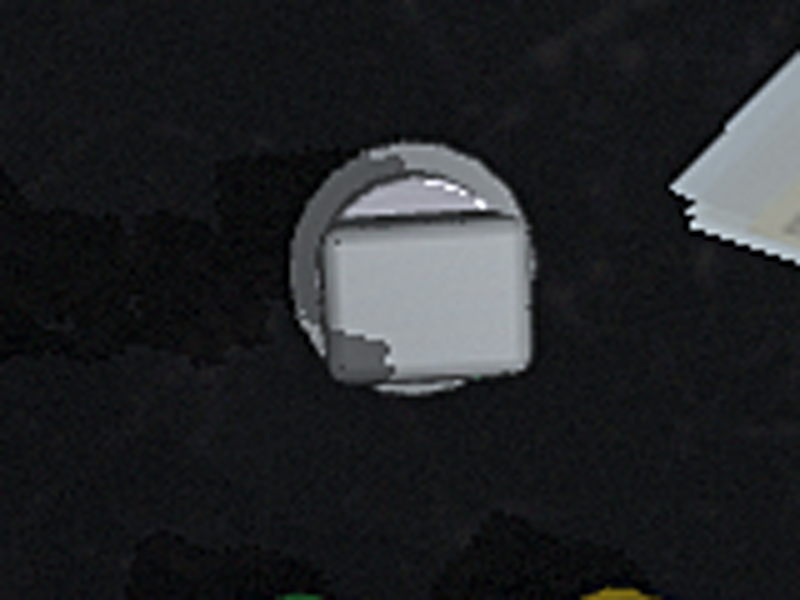

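Run:
```python
from h import *
import pickle
im=pickle.load(open('w3.pkl','rb'))
h=lambda u,v:(209+(u+.5)/5-.5,76+(v+.5)/5-.5)
B=np.array([onz(im,*h(*q),98)[:2] for q in [(331,229),(525,220),(532,374),(330,383)]])
d=B[0]-B[3]+B[1]-B[2];e=B[0]-B[1]+B[3]-B[2];print(B,B.mean(0),np.linalg.norm(d)/2,np.linalg.norm(e)/2,np.arctan2(d[1],d[0]),np.arctan2(-e[0],e[1]))
print('book',onz(im,*h(672,190),0),onz(im,*h(672,190),100))
c=B.mean(0);y=np.arctan2(-e[0],e[1])
rel([*c,130],down(y));rel([*c,69],down(y))
```

```text
[[ 442.16606247 -320.3287273 ]
 [ 452.3952204  -355.10866166]
 [ 425.29821966 -364.13059231]
 [ 414.35196348 -326.855409  ]] [ 433.5528665  -341.60584757] 28.535014538290767 37.551092343283074 0.2759363124383064 0.2858308635479912
book [ 466.83104976 -398.58773375    0.        ] [ 463.98658247 -379.75911075  100.        ]
turn [-0.     0.    -0.041] shift [ 50.6  16.6 129. ]
turn [-0.     0.    -0.041] shift [ 50.7  16.6 190. ]
```

Call:
{"name": "carry_out", "arguments": {
  "motion": [
    [0,0,-0.04,50,17,30,0.45],
    [0,0,-0.04,51,17,70,0.45],
    [0,0,-0.04,51,17,110,0.45],
    [0,0,-0.04,51,17,135,0.45],
    [0,0,-0.04,51,17,135,0.45]
  ]
}}

```text
clock: 3.8
position: [433.2, -337.9, 122.9]
ee_rot: [0.989, 0.145, -0.002, -0.001]
contact_force: [-0.3, -0.3, 0.5]
gripper_width: 61.8
grasp_force: 0.0
```

Run:
```python
from h import *
import pickle
im=snap('wrist','w4');pickle.dump(im,open('w4.pkl','wb'));s=read_state();print(s['position'],s['gripper_width'],s['joints'])
cv2.imwrite('pics/w4.png',im['color'])
rel([433.5,-341.6,69],down(.28));
for z in(98,): print(proj(im,[433.5,-341.6,z]))
```

```text
[ 434.16696667 -338.76911415  124.65569231] 62.02958600698659 [-3.67997871e-01  3.52989068e-01 -3.12583869e-01  4.06025539e-04
 -9.05648337e-01  2.22931733e+00]
turn [-0.     0.001  0.011] shift [-1.4  2.5 55.7]
[284.81950614 244.9166635 ]
```

View pics/w4.png

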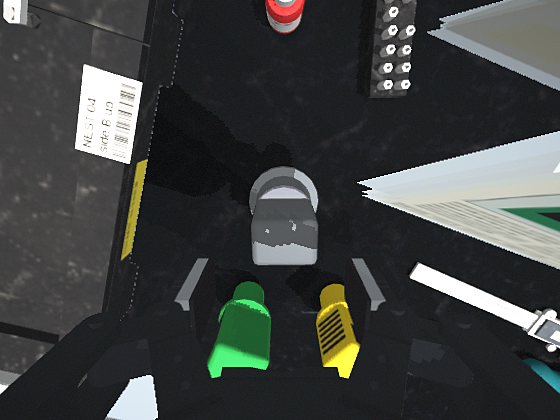

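Run:
```python
from h import *
import pickle
im=pickle.load(open('w4.pkl','rb'));u=np.array([np.cos(.28),np.sin(.28)]);w=np.array([-u[1],u[0]]);c=np.array([433.5,-341.6])
for a in(15,-15):
  for b in(20,-20): print(a,b,proj(im,[*(c+a*u+b*w),98]),proj(im,[*(c+a*u+b*w),46]))
g=cv2.cvtColor(im['color'],cv2.COLOR_BGR2GRAY)
print(g[185:275:2,285]); print(g[255,240:330:2],g[225,240:330:2])
```

```text
15 20 [250.62625175 220.74231002] [256.9102856  196.72400113]
15 -20 [319.77154987 221.43509243] [311.48879969 197.27064093]
-15 20 [251.48091337 267.3356696 ] [257.3683313  234.73542172]
-15 -20 [317.44116777 267.99723608] [309.92526663 235.26161599]
[102 156 193 200 193 200 213  73  78  77  75  77  77  79  81  79  74  79
  86  88  90  92  89  92  92  90  92  91  89  78 187 180 178 177 178 177
 176 177 176 166  39  26  24  31  28]
[ 26  27  31  25  28  26  84 134 156 172 173 173 175 175 174 175 175 176
 177 176 175 175 175 175 178 178 177 177 177 179 176 179 180 178 179 179
 175 166 140  20  29  32  33  30  30] [ 30  27  26  30  27  20  83  86  90  89  89  90  90  92  94  91  90  91
  90  92  92  93  91  92  93  89  77 177  93  90  92  89  89  90  89 125
 121 110 108  41  26  27  30  29  26]
```

The block edges match the prediction to about 1 mm, columns 252–318 with the near edge at row 265. Descend and grip.

Call:
{"name": "carry_out", "arguments": {
  "motion": [
    [0,0,0.01,-0.5,2.5,25,0.45],
    [0,0,0.01,-0.5,2.5,50,0.45],
    [0,0,0.01,-0.5,2.5,56,0.45],
    [0,0,0.01,-0.5,2.5,56,0.45],
    [0,0,0.01,-0.5,2.5,56,-0.5]
  ]
}}

```text
clock: 4.47
position: [434.3, -342.6, 70.1]
ee_rot: [0.99, 0.139, 0.001, 0.001]
contact_force: [-0.0, -0.3, 0.0]
gripper_width: 44.7
grasp_force: 0.0
```

Call:
{"name": "carry_out", "arguments": {
  "motion": [
    [0,0,0,0,0,0,-0.6],
    [0,0,0,0,0,0,-0.6],
    [0,0,0,0,0,0,-0.6],
    [0,0,0,0,0,0,-0.6]
  ]
}}

```text
clock: 4.97
position: [434.3, -342.6, 70.2]
ee_rot: [0.99, 0.139, 0.001, 0.001]
contact_force: [-0.5, 1.8, 6.5]
gripper_width: 38.6
grasp_force: 61.1
```

Run:
```python
from h import *
s=read_state();print(s['position'],s['ee_rot'],s['gripper_width'],s['contact_force'])
```

```text
[ 434.29418136 -342.59801078   70.2101243 ] [9.90295546e-01 1.38968926e-01 1.25415912e-03 8.91863753e-04] 38.64875863237039 [-0.48001237  1.75195735  6.50981415]
```

Call:
{"name": "carry_out", "arguments": {
  "motion": [
    [0,0,0,0,0,-20,-0.6],
    [0,0,0,0,0,-60,-0.6],
    [0,0,0,0,0,-110,-0.6],
    [0,0,0,0,0,-150,-0.6],
    [0,0,0,0,0,-150,-0.6]
  ]
}}

```text
clock: 5.6
position: [434.7, -343.1, 222.1]
ee_rot: [0.99, 0.139, 0.003, 0.002]
contact_force: [-0.3, 0.1, -1.9]
gripper_width: 38.6
grasp_force: 61.3
```

```bash
cat >> fit.py <<'E'
A=ax(x);seat=pt(x,24)
zt=-A;xt=np.array([np.cos(-.27),np.sin(-.27),0]);xt-=zt*(xt@zt);xt/=np.linalg.norm(xt)
Rm=R.from_matrix(np.c_[xt,np.cross(zt,xt),zt])
def mate(h,off=66,dx=0,dy=0): return seat+A*(h+off)+Rm.apply([dx,dy,0])
E
python3 - <<'E' | tail -5
from fit import *
s=read_state();print(s['position'],s['gripper_width'],s['contact_force'],s['joints'])
rel(mate(60)+[0,0,15],Rm,s); rel([470,-100,225],down(0),s); print(mate(60))
E
```

```text
[ 434.67031155 -343.08006827  222.11418555] 38.564131576071524 [-0.31192486  0.12032319 -1.92693133] [-3.75171918e-01  2.60834429e-01 -1.76807449e-01  5.06584134e-04
 -1.12533077e+00  2.22397983e+00]
turn [-0.069  0.251  0.545] shift [ 251.7 -557.9   -2. ]
turn [ 0.004 -0.007  0.278] shift [ 100.8 -224.    -3.4]
[523.41479176 262.51563161 207.75508907]
```

Call:
{"name": "carry_out", "arguments": {
  "motion": [
    [0,0,0.03,15,-35,-2,-0.6],
    [0,0,0.08,38,-85,-4,-0.6],
    [0,0,0.14,60,-135,-6,-0.6],
    [0,0,0.21,82,-185,-8,-0.6],
    [0,0,0.28,103,-230,-10,-0.6]
  ]
}}

```text
clock: 6.22
position: [467.8, -91.0, 226.9]
ee_rot: [1.0, -0.002, -0.002, -0.0]
contact_force: [1.3, 0.9, -2.3]
gripper_width: 38.4
grasp_force: 61.3
```

```bash
python3 - <<'E' | tail -2
from fit import *
rel(mate(60)+[0,0,15],Rm)
rel((mate(60)+[0,0,15]),R.from_quat(read_state()['ee_rot']))
E
```

```text
turn [-0.035  0.267  0.264] shift [  54.1 -353.7    4.1]
turn [0. 0. 0.] shift [  54.1 -353.7    4.1]
```

Call:
{"name": "carry_out", "arguments": {
  "motion": [
    [0,0,0.05,8,-50,-5,-0.6],
    [0,0.05,0.12,17,-105,-5,-0.6],
    [0,0.12,0.2,25,-160,-5,-0.6],
    [-0.02,0.2,0.26,34,-215,-4,-0.6],
    [-0.035,0.267,0.264,42,-270,0,-0.6]
  ]
}}

```text
clock: 6.85
position: [510.4, 178.5, 227.1]
ee_rot: [0.982, -0.132, 0.133, 0.018]
contact_force: [0.7, -1.2, -2.1]
gripper_width: 38.3
grasp_force: 61.3
```

```bash
python3 - <<'E' | tail -1
from fit import *
rel(mate(60),Rm)
E
```

```text
turn [-0.    -0.004  0.002] shift [-14.4 -84.5  16. ]
```

Call:
{"name": "carry_out", "arguments": {
  "motion": [
    [0,-0.004,0,-6,-40,4,-0.6],
    [0,-0.004,0,-12,-75,8,-0.6],
    [0,-0.004,0,-14.5,-84.5,16,-0.6],
    [0,-0.004,0,-14.5,-84.5,16,-0.6],
    [0,-0.004,0,-14.5,-84.5,16,-0.6]
  ]
}}

```text
clock: 7.48
position: [524.1, 259.9, 208.8]
ee_rot: [0.982, -0.133, 0.13, 0.018]
contact_force: [-0.0, 0.9, -2.9]
gripper_width: 38.7
grasp_force: 61.3
```

```bash
python3 - <<'E' | tail -8
from fit import *
ims={n:snap(n,n+'5') for n in('scene','top','wrist')};pickle.dump(ims,open('im5.pkl','wb'))
s=read_state();rel(mate(20),Rm,s);print(s['position'],s['joints'])
def c(n,P,a,w=400):
    u,v=proj(ims[n],P).astype(int);u=np.clip(u,a,560-a);v=np.clip(v,a,420-a);print(n,u-a,v-a);return cv2.resize(ims[n]['color'][v-a:v+a,u-a:u+a],(w,w),interpolation=cv2.INTER_CUBIC)
P=seat+30*A
cv2.imwrite('pics/c5.png',np.hstack([c('scene',P,40),c('wrist',P,100)]))
for n in ims: print(n,proj(ims[n],mate(0,0)),proj(ims[n],mate(38,0)),proj(ims[n],mate(60,0)))
E
```

```text
118.68274125941507 89.2533052359453 -15.288569829115422 -15.208811436013843
turn [-0.002  0.001  0.001] shift [-2.1 -1.8 41.5]
[524.4972792  260.24922995 209.80386165] [ 0.8526696   0.23920578 -0.380814    0.31610822 -0.8575985   0.25278812]
scene 228 133
wrist 176 110
scene [270.83421707 179.78727253] [268.23689768 171.87367192] [266.70329223 167.2009937 ]
top [191.77828448 192.50049829] [189.04098876 192.58427506] [187.39183005 192.6347211 ]
wrist [276.98182456 200.03177446] [276.59233501 213.31998092] [276.31086454 222.91941046]
```

View pics/c5.png

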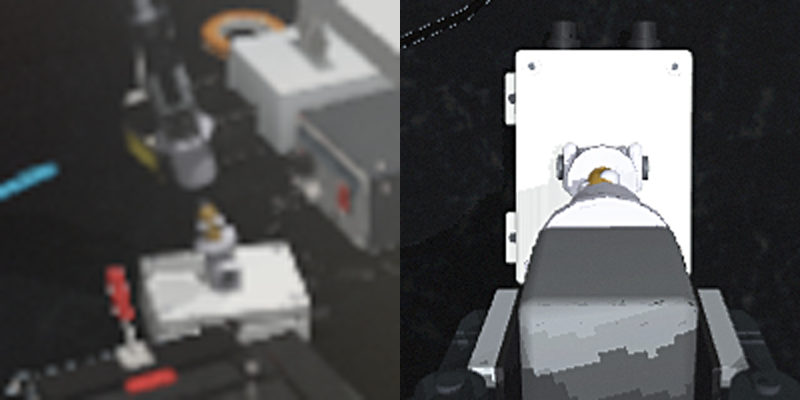

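```bash
python3 - <<'E' | tail -22
from fit import *
ims=pickle.load(open('im5.pkl','rb'));im=ims['wrist'];s=read_state();R0=R.from_quat(s['ee_rot']);p=s['position']
def circ(z,r,dx=0):
    a=np.linspace(0,2*np.pi,73);return np.array([proj(im,p+R0.apply([dx+r*np.cos(t),r*np.sin(t),z])) for t in a])
for nm,z,r in(('mouth',66,15),('socktop',30,15),('flbot',30,22.5),('fltop',24,22.5)):
    for dx in(0,3):
        q=circ(z,r,dx);print(nm,dx,'rows',q[:,1].min().round(1),'cols',q[:,0].min().round(1),q[:,0].max().round(1))
q=[proj(im,p+R0.apply([a,b,-28])) for a in(15,-15) for b in(-20,20)];print(np.round(q,1))
g=cv2.cvtColor(im['color'],cv2.COLOR_BGR2GRAY);print(g[185:235,279]);print(g[245,225:335])
v=im['color'][170:290,220:340]
cv2.imwrite('pics/c6.png',cv2.resize(v,(600,600),interpolation=cv2.INTER_CUBIC))
E
```

```text
mouth 0 rows 200.7 cols 257.7 299.8
mouth 3 rows 196.5 cols 257.6 299.9
socktop 0 rows 217.4 cols 254.0 303.5
socktop 3 rows 212.6 cols 253.8 303.6
flbot 0 rows 205.3 cols 241.6 315.9
flbot 3 rows 200.4 cols 241.4 316.0
fltop 0 rows 208.4 cols 240.4 317.0
fltop 3 rows 203.3 cols 240.2 317.1
[[230.8 262.6]
 [326.2 262.4]
 [233.8 323.4]
 [323.4 323.2]]
[254 251 250 250 250 251 252 255 254 103 189 233 245 254 252 141 141 140
 143 142 143 136 154 233 255 254 248 249 251 251 251 250 250 251 251 252
 255 255 159  82  86  90  92  90  90  92  91  90  91  93]
[ 15  18  15  18  17  17  15  12   0 218 232 242 244 249 148  64  71  74
  79  85  90  92  93  93  92  94  92  92  93  92  93  94  93  94  94  93
  94  93  92  93  93  92  92  92  92  92  95  91  94  95  93  92  93  94
  93  94  94  92  93  93  93  93  93  94  95  92  94  93  93  92  94  93
  93  92  94  93  93  95  93  94  95  96  97  94  95  93  95  93  94  95
  97  96  91  83 227 255 118  13  24  23  22  21  22  24  19  18  22  24
  22  23]
```

View pics/c6.png

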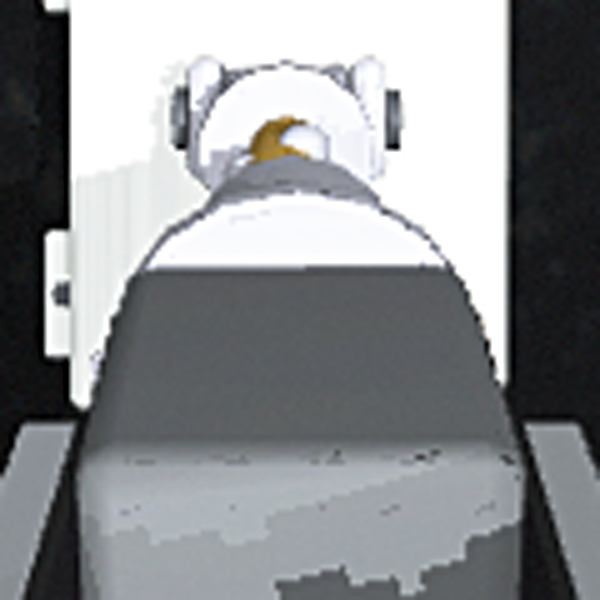

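Call:
{"name": "carry_out", "arguments": {
  "motion": [
    [0,0,0,-1.5,-1.5,6,-0.6],
    [0,0,0,-2,-2,14,-0.6],
    [0,0,0,-2,-2,22,-0.6],
    [0,0,0,-2,-2,22,-0.6],
    [0,0,0,-2,-2,22,-0.6]
  ]
}}

```text
clock: 8.25
position: [528.8, 262.2, 187.6]
ee_rot: [0.982, -0.132, 0.131, 0.017]
contact_force: [-0.3, 0.0, -2.1]
gripper_width: 39.2
grasp_force: 61.3
```

```bash
cat > q.py <<'E'
from fit import *
s=read_state();R0=R.from_quat(s['ee_rot'])
q=R0.inv().apply(s['position']-seat)
print('h',(s['position']-seat)@A-66,'lat',q[:2]);rel(mate(0),Rm,s);print('Ftool',R0.inv().apply(s['contact_force']),'T',R0.inv().apply(s['wrist_torque']),s['gripper_width'],s['clock'])
E
python3 - <<'E' | tail -6
from q import *
ims=pickle.load(open('im5.pkl','rb'));im=ims['wrist']
a=np.linspace(0,6.28,73);c=np.array([proj(im,seat+Rm.apply([16*np.cos(t),16*np.sin(t),0])) for t in a]);print('disc',c.min(0),c.max(0))
E
```

```text
102.13199175275271 71.86576322263593 -15.493287213286255 -15.467191939093588
118.68274125941507 89.2533052359453 -15.288569829115422 -15.208811436013843
h 39.11373677239243 lat [-0.2309284  -1.31380341]
turn [-0.001  0.001  0.002] shift [ 0.2  1.2 39.1]
Ftool [-0.87287038  0.06224599  1.92100176] T [-0.00499309 -0.66180667  0.04048997] 39.17230594365959 8.25
disc [259.16052938 182.5959675 ] [294.80369626 216.89419422]
```

Call:
{"name": "carry_out", "arguments": {
  "motion": [
    [0,0,0,0.2,1,5,-0.6],
    [0,0,0,0.2,1.2,11,-0.6],
    [0,0,0,0.2,1.2,17,-0.6],
    [0,0,0,0.2,1.2,20,-0.6],
    [0,0,0,0.2,1.2,20,-0.6]
  ]
}}

```text
clock: 8.88
position: [533.6, 259.4, 167.9]
ee_rot: [0.982, -0.132, 0.131, 0.018]
contact_force: [-0.3, 0.4, -1.9]
gripper_width: 38.9
grasp_force: 61.3
```

```bash
python3 q.py | tail -3
```

```text
h 18.791007871117927 lat [-0.27616868  0.20948086]
turn [-0.001  0.001  0.002] shift [ 0.2 -0.3 18.8]
Ftool [-0.86756707 -0.26102142  1.69301205] T [ 0.00325762 -0.69178566  0.02833302] 38.93068507014846 8.875
```

Call:
{"name": "carry_out", "arguments": {
  "motion": [
    [0,0,0,0.1,-0.2,2,-0.6],
    [0,0,0,0.1,-0.2,4,-0.6],
    [0,0,0,0.1,-0.2,6,-0.6]
  ]
}}

```text
clock: 9.25
position: [535.7, 259.3, 165.0]
ee_rot: [0.982, -0.132, 0.132, 0.017]
contact_force: [-8.7, -2.0, 13.7]
gripper_width: 38.8
grasp_force: 63.5
```

```bash
python3 q.py | tail -3
```

```text
h 15.418587385129328 lat [ 1.12628271 -0.35253416]
turn [-0.002 -0.002  0.003] shift [-1.   0.2 15.4]
Ftool [ -3.96105732   4.22997837 -15.26758594] T [-1.3609382  -1.83496337 -0.03777594] 38.844740569007286 9.25
```

Call:
{"name": "carry_out", "arguments": {
  "motion": [
    [0,0,0,0,0,1.5,-0.6],
    [0,0,0,0,0,3,-0.6],
    [0,0,0,0,0,4.5,-0.6]
  ]
}}

```text
clock: 9.62
position: [536.5, 258.9, 160.0]
ee_rot: [0.982, -0.132, 0.132, 0.017]
contact_force: [-2.8, -1.6, 3.3]
gripper_width: 38.5
grasp_force: 62.1
```

```bash
python3 q.py | tail -3
```

```text
h 10.309161967783908 lat [ 0.65000044 -0.21017478]
turn [-0.002 -0.001  0.002] shift [-0.6  0.1 10.3]
Ftool [-1.30698198  2.23235834 -3.78031554] T [-0.73729096 -1.00958347  0.08352741] 38.46168050302277 9.625
```

Call:
{"name": "carry_out", "arguments": {
  "motion": [
    [0,0,0,-0.3,0.1,2,-0.6],
    [0,0,0,-0.3,0.1,4,-0.6],
    [0,0,0,-0.3,0.1,6,-0.6],
    [0,0,0,-0.3,0.1,7,-0.6]
  ]
}}

```text
clock: 10.12
position: [537.9, 258.6, 151.8]
ee_rot: [0.982, -0.132, 0.131, 0.017]
contact_force: [-4.4, -0.4, 4.9]
gripper_width: 38.6
grasp_force: 62.3
```

```bash
python3 q.py | tail -3
```

```text
h 2.0275999109621807 lat [-0.23018141 -0.1907651 ]
turn [-0.001  0.     0.003] shift [0.2 0.1 2. ]
Ftool [-2.71558047  1.58068347 -5.8306619 ] T [-0.49587186 -1.47381358 -0.03737246] 38.58967309263654 10.125
```

Call:
{"name": "carry_out", "arguments": {
  "motion": [
    [0,0,0,0,0,2,-0.6],
    [0,0,0,0,0,4,-0.6],
    [0,0,0,0,0,4,-0.6]
  ]
}}

```text
clock: 10.5
position: [539.2, 258.6, 150.3]
ee_rot: [0.982, -0.132, 0.132, 0.017]
contact_force: [-8.2, -0.8, 15.1]
gripper_width: 38.8
grasp_force: 63.5
```

```bash
python3 q.py | tail -3
```

```text
h 0.2786412514958698 lat [ 0.74398818 -0.65665965]
turn [-0.003 -0.002  0.003] shift [-0.6  0.5  0.3]
Ftool [ -3.49516885   2.88087772 -16.60760011] T [-1.29857835 -2.1789609   0.05585186] 38.789435493190894 10.5
```

Call:
{"name": "carry_out", "arguments": {
  "motion": [
    [0,0,0,-0.2,0.2,1.5,-0.6],
    [0,0,0,-0.2,0.2,1.5,-0.6]
  ]
}}

```text
clock: 10.75
position: [539.4, 258.6, 150.2]
ee_rot: [0.982, -0.132, 0.133, 0.017]
contact_force: [-13.8, 0.1, 21.4]
gripper_width: 38.4
grasp_force: 64.6
```

```bash
python3 q.py | tail -3
```

```text
h 0.1514155100224457 lat [ 0.98433361 -0.68827922]
turn [-0.003 -0.003  0.003] shift [-0.8  0.5  0.1]
Ftool [ -7.23099079   3.52773362 -24.1874736 ] T [-1.71552328 -2.93360331  0.03756393] 38.39199889146541 10.75
```

Call:
{"name": "carry_out", "arguments": {
  "motion": [
    [0,0,0,-0.5,0.3,0.3,-0.6],
    [0,0,0,-0.5,0.3,0.3,-0.6],
    [0,0,0,-0.5,0.3,0.3,-0.6],
    [0,0,0,-0.5,0.3,0.3,-0.6]
  ]
}}

```text
clock: 11.25
position: [539.3, 258.6, 150.2]
ee_rot: [0.982, -0.132, 0.133, 0.016]
contact_force: [-12.0, -1.2, 20.0]
gripper_width: 38.9
grasp_force: 64.6
```

```bash
python3 - <<'E'|tail -3
from q import *
im=snap('wrist','w9');v=im['color'][150:290,200:360];cv2.imwrite('pics/c9.png',cv2.resize(v,(640,560),interpolation=cv2.INTER_CUBIC))
E
```

```text
h 0.15357925038465225 lat [ 0.89702041 -0.69628267]
turn [-0.004 -0.003  0.003] shift [-0.7  0.4  0.1]
Ftool [ -5.50240165   4.26008005 -22.28617981] T [-1.74658384 -2.65993553  0.01052901] 38.93525682219731 11.25
```

View pics/c9.png

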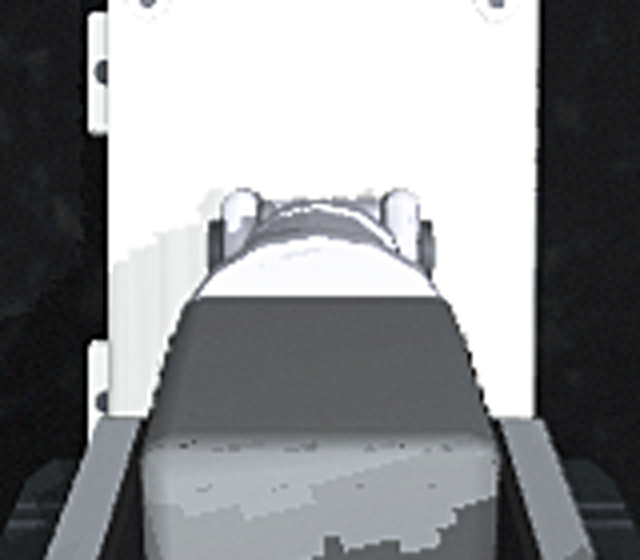

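The socket sits concentric on the shoulder disc: only the thin disc rim shows, at crop (325,205). The push holds steady at about 24 N and no brass is visible. Handing in.

```bash
python3 -c "
from bench import *
print(job_done())"
```

```text
the job is handed in; nothing more can be done
None
```

The gauge is snapped onto the tilted nipple and held against the shoulder's hard stop at about 24 N, still gripped; I handed the job in at about 11 s and no verdict came back.

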